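# Check the temperature of a fresh weld on the positioner

### The arm

A 6-joint arm with a two-finger parallel gripper is mounted at the origin on the work surface. World frame = base frame: x ahead of the robot, y to its left, z up, the work surface at z = 0. Lengths are in m, angles in rad, forces in N, time in s.
With the tool pointing down it reaches from about 0.35 to 0.875 m from the base axis. Payload 4.2 kg.
Tool frame: the origin (TCP) lies at the very end of the fingers, on their centre line; the grasp point (between the pads) lies behind it (bot.grip_point_offset is the z of the grasp point in the tool frame, in m); z points along the fingers, y is the line along which they close (so a half turn about z gives the same grasp; the last joint's range is limited). The gripper opens to 87 mm and grips with 3 to 60 N. Pads are 19 mm wide; open, the fingers measure 117 mm over their backs; the gripper's body (75 mm by 190 mm) begins 51 mm behind the grasp point.
Start: joints at [-1.001, 0.385, 0.008, 0, -1.194, -0.259], TCP at [0.191, -0.595, 0.223] pointing down, gripper open.
Joint ranges: [-3.14, 3.14], [-1.21, 2.06], [-1.07, 1.41], [-3.16, 2.05], [-2.99, -0.16], [-3.1, 3.1]. Speed limits (rad/s): [2.79, 2.79, 3.14, 3.14, 3.14, 3.14].

### API

Orientations are given as a unit quaternion [w, x, y, z].
In Python, from rig import bot gives the robot as it stands. The module is installed in compiled form; this text tells all that it offers. Calls block until the motion is done:
- bot.goto(position, orientation): joint-space move of the TCP to a pose.
- bot.move_straight(position, frame=None, v=0.15): straight line of the TCP; frame=None keeps the orientation; v is the mean speed in m/s.
- bot.movej(angles): joint-space move.
- bot.gripper_open() and bot.close_gripper(grasp_force=None): open the fingers fully, or close them until they stop; grasp_force is the grip in N (None keeps the last).
- bot.wait(seconds).
- bot.ik(position, orientation): joint angles nearest the present ones, or None.
- bot.read_state(): the state.
- bot.camera(name): name is "side" or "top" or "wrist"; returns the picture (384x512x3 uint8, red, green, blue); there is no depth.
- bot.camera_params(name): a dict with "fx", "fy", "cx", "cy" (pixels), "k1" (the pictures are not rectified: a ray, as slopes to the right and down, at radius r is drawn at 1 + k1 r^2 times it, then the intrinsics apply), "R" (3x3) and "t" (3): a world point X has camera coordinates R X + t; the wrist camera has in their place "T_tool_cam" (4x4, takes a point from camera to tool coordinates, whose origin is the TCP and whose axes are the flange's). Camera axes: x right, y down, z forward; pixel columns grow to the right and rows downward; lengths in m; the calibration is good to about 2 mm. A picture is of the moment at which its call begins: read the wrist's pose just before it. camera_params takes no time and is no camera call.
A pose or a line that the arm cannot do raises bot.IKError and nothing moves.
- bot.job_done(): hands the job in; it is judged then, once.
The state is a dict: "clock": time; "joint_pos": joint angles; "joint_velocities": joint speeds; "effort": joint torques, N m; "ee_pos": TCP position; "tcp_rot": TCP orientation; "contact_force": force on the tool from outside, world axes, zero at the start; "wrist_torque": the same for the moment, N m; "opening": finger opening in m; "finger_force": force on a finger pad.
Only numpy, scipy, OpenCV 4.12 (cv2) and the standard library are available. Lean on these libraries where they do the work, as an engineer would, in place of code of your own. Each camera call takes 0.05 s, during which the arm holds its last target. There are 200 camera calls.

### The job

Turn the positioner table by its crank knob, counter-clockwise seen from above, until it is against its stop, so that the weld bead on the square tube faces the thermometer's side. Then pick up the infrared thermometer and point its nozzle square-on at the middle of the bead from about 100 mm away, holding it steady there for two seconds without touching the work. Finally stand it back upright near the middle of its rubber mat without dropping it, leaving the table at its stop and the other things on the bench alone.

Things in the scene. Friction and masses are not known exactly. Their poses are not given: they have to be found in the camera images.
- positioner: Grey fixed base, 190 mm square, of a welding positioner with a hand-turned 200 mm steel disc, top 65 mm above the bench. Origin: on the bench, on the turning axis; z up. A dark 80 x 80 mm square tube stands clamped amid the disc, top 215 mm up. At the stop the weld looks along this body's +y. A 62 mm tall stop post stands at (+116, -52) mm. Yaw within 15 degrees.
- turntable (a joint): Angle of the positioner table (rad): grows counter-clockwise seen from above; 1.571 is against the stop (cannot turn further); starts between 0 and 0.6. It stays where it is left; about 2 N at the knob turns it.
- crank_knob (a point): Upright round black knob on the disc's rim, 22 mm thick, from 120 to 195 mm above the bench (12 mm stem below), 115 mm from the turning axis. Point on its axis, 170 mm up. In the base's frame it lies at 225 degrees (-x -y) at joint 0 and at 315 degrees (+x -y) at the stop.
- weld (a point): Middle of the only weld bead: horizontal, bright, 64 x 18 mm, with a dark heat-tint band round it, on one side face of the square tube, 175 mm above the bench. Point on the bead's surface, 47 mm from the turning axis. x: outward, square to the face; z up. Turns with the table: at joint 0 x is the base's +x, at the stop the base's +y.
- mat: Flat black rubber mat, 220 x 220 x 4 mm, fixed on the bench to the left. Origin at the middle of its underside.
- thermometer: Pistol-shaped grey infrared thermometer, 0.3 to 0.5 kg, 160 mm long, 148 mm tall, standing on its black foot (80 x 60 mm, 22 mm high, x from -45 to +35 mm); handle above it 42 (x) by 30 mm. Origin at the underside; x points as the nozzle does, z up. Starts standing on the mat, nozzle roughly to -y.
- barrel (a point): Grip point on the thermometer: centre of its barrel, 125 mm above the underside of its foot, straight above the body's origin. The barrel is a box 40 mm wide (y) and 46 mm high, from x = -75 to +55 mm of this point, then a round nozzle. x: along the barrel to the nozzle; z up.
- nozzle (a point): Front end of the thermometer's nozzle, 80 mm ahead (+x) of the barrel centre, on the barrel's axis. The instrument looks along +x from here.
- grinder_c (a point): Cordless angle grinder lying on the bench, 240 mm long, 70 mm high, a bystander: leave it. Point 30 mm up, amid it.
- hammer_c (a point): Hammer lying on the bench, 260 mm long, a bystander: leave it. Point amid it.
- canister_c (a point): Grey electrode can standing on the bench, 72 mm diameter, 150 mm tall, a bystander: leave it. Point 70 mm up on its axis.
Not all that is in view belongs to the job. Several things have the shape of the thermometer; the one meant has the colours described above.

How it is judged:
On the way, in this order (a step that is already met when the one before it is completed fails the run):
1. the positioner table is turned against its stop (value of joint turntable above 1.5 rad and velocity of joint turntable below 0.1 rad/s), for 0.3 s.
2. the thermometer is held steady, pointing square-on at the middle of the bead from about 100 mm (x of weld in the frame of nozzle between 0.05 and 0.16 m and y of weld in the frame of nozzle between -0.018 and 0.018 m and z of weld in the frame of nozzle between -0.015 and 0.015 m and angle between the x axis of nozzle and the x axis of weld, either way round below 0.35 rad and x of nozzle in the frame of weld above 0.04 m and linear speed of thermometer below 0.03 m/s and angular speed of thermometer below 0.2 rad/s and value of joint turntable above 1.5 rad), for 1.5 s.
At the end, for the whole second after the job is handed in: Table at its stop (joint above 1.5 rad); thermometer released, at rest, upright within 0.1 rad, standing on the mat with its origin within 80 mm of the mat's middle (value of joint turntable above 1.5 rad and angle between thermometer's own z axis and vertical below 0.1 rad and horizontal distance between thermometer and mat below 0.08 m and height (world z) of thermometer below 0.012 m and linear speed of thermometer below 0.03 m/s and contact force between the fingers and thermometer below 0.1 N); the robot touches nothing.
It fails at once if the thermometer touches the positioner or the work (contact force between thermometer and positioner above 1 N).
It fails at once if the thermometer is dropped (moves faster than 0.6 m/s while not gripped) (contact force between the fingers and thermometer below 0.3 N and linear speed of thermometer above 0.6 m/s).
It fails at once if the thermometer is knocked over (angle between thermometer's own z axis and vertical above 1 rad).
It fails at once if a bystander is pushed more than 30 mm (distance of any of grinder_c, hammer_c, canister_c from where it was at the start of the episode above 0.03 m).
It also fails if it takes over 67 s, if anything falls off the work surface, if the arm or the gripper's body presses on something with over 40 N, if the wrist force passes 120 N, or if a joint passes its speed limit or range.

## Working session

There is one attempt and no reset: what is moved stays moved. The work goes in short steps, each a Python script; the robot and the scene stay as the last script left them, time stands still between calls to the robot, and variables do not carry over. Pictures are saved under pics/ and viewed, at most 12 in all, crops included, and the job is handed in when it is done.

```bash
mkdir -p pics; python3 - <<'E'
from rig import bot
import cv2, numpy as np
for n in ("side","top"):
    im=bot.camera(n); cv2.imwrite(f"pics/{n}0.png",im[:,:,::-1])
    p=bot.camera_params(n); print(n,{k:np.round(v,4).tolist() for k,v in p.items()})
print(bot.camera_params("wrist")); print(bot.read_state(), bot.grip_point_offset)
E
```

```text
side {'fx': 429.5369, 'fy': 429.5369, 'cx': 248.7012, 'cy': 193.4315, 'k1': -0.1601, 'R': [[-0.727, -0.6863, -0.019], [-0.3526, 0.397, -0.8474], [0.5891, -0.6094, -0.5307]], 't': [0.46, 0.2147, 1.1959]}
top {'fx': 474.417, 'fy': 474.417, 'cx': 254.2858, 'cy': 189.6009, 'k1': -0.0744, 'R': [[0.0117, -0.9999, -0.0079], [-0.9806, -0.0099, -0.1958], [0.1957, 0.0101, -0.9806]], 't': [0.1452, 0.5138, 1.1951]}
{'fx': 279.2824765300694, 'fy': 279.2824765300694, 'cx': 257.2083818616484, 'cy': 195.6386580848454, 'k1': -0.061055792479528456, 'T_tool_cam': array([[ 7.09664422e-04, -9.55303732e-01, -2.95625228e-01,
         8.07846901e-02],
       [ 9.99999682e-01,  5.70155701e-04,  5.58113151e-04,
         1.30301554e-03],
       [-3.64615167e-04, -2.95625530e-01,  9.55303833e-01,
        -1.61248188e-01],
       [ 0.00000000e+00,  0.00000000e+00,  0.00000000e+00,
         1.00000000e+00]])}
{'clock': 0.1, 'joint_pos': array([-1.00146850e+00,  3.85495858e-01,  6.73495121e-03, -4.14000583e-04,
       -1.19399864e+00, -2.58599169e-01]), 'joint_velocities': array([ 0.00160633, -0.00166314,  0.00341462,  0.00194211, -0.0007442 ,
       -0.0003349 ]), 'effort': array([-1.34870977e-03, -3.91689813e+01,  1.87935340e+01,  4.23195541e+00,
        1.34412112e-02, -7.75733884e-05]), 'ee_pos': array([ 0.19093505, -0.59454616,  0.22155155]), 'tcp_rot': array([-2.18691595e-04, -1.54664536e-01,  9.87966538e-01,  9.76089527e-04]), 'contact_force': array([ 0.3537071 , -0.2942883 ,  0.38559169]), 'wrist_torque': array([ 0.01912004,  0.03683178, -0.03721415]), 'finger_force': 0.0, 'opening': 0.08702864010032886} -0.0187
```

View pics/side0.png

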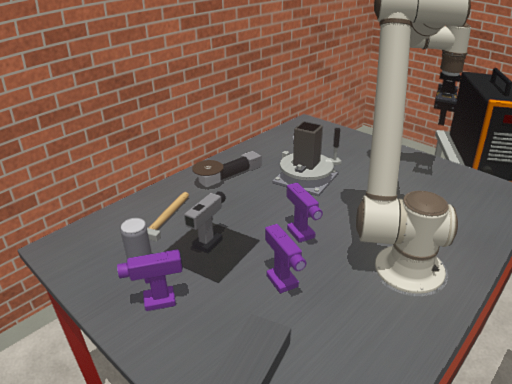

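View pics/top0.png

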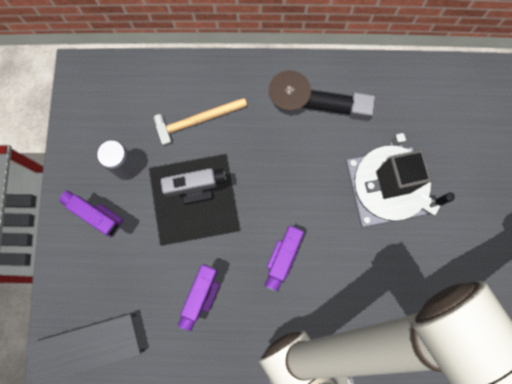

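The side view shows the grey thermometer on the mat at about (205,220), the purple decoys and the positioner at (306,165). In the top view the thermometer is at (190,182) with its nozzle to -y, the mat at (195,198), the disc at (392,183), the knob at (445,198), the tube top at (403,172) and the stop post at (401,138).

```bash
cat > h.py <<'E'
from rig import bot
import cv2, numpy as np
from scipy.spatial.transform import Rotation as Rn
def pose_wrist():
    s=bot.read_state(); q=s["tcp_rot"]; return Rn.from_quat(q,scalar_first=True).as_matrix(), np.array(s["ee_pos"])
def rays(name,uv,wp=None):
    p=bot.camera_params(name); uv=np.asarray(uv,float).reshape(-1,1,2)
    K=np.array([[p["fx"],0,p["cx"]],[0,p["fy"],p["cy"]],[0,0,1.]])
    n=cv2.undistortPoints(uv,K,np.array([p["k1"],0,0,0.]))[:,0]
    d=np.c_[n,np.ones(len(n))]
    if name=="wrist":
        R,t=wp; T=p["T_tool_cam"]; return R@T[:3,3]+t, d@(R@T[:3,:3]).T
    R=np.array(p["R"]); return -R.T@np.array(p["t"]), d@R
def onz(name,uv,z,wp=None):
    o,d=rays(name,uv,wp); return o+d*((z-o[2])/d[:,2])[:,None]
def cont(mask,near=None):
    cs=cv2.findContours(mask.astype(np.uint8),cv2.RETR_EXTERNAL,cv2.CHAIN_APPROX_NONE)[0]
    if near is None: return max(cs,key=cv2.contourArea)[:,0]
    return min([c for c in cs if cv2.contourArea(c)>15],key=lambda c:abs(cv2.pointPolygonTest(c,near,True)) if cv2.pointPolygonTest(c,near,True)<0 else 0)[:,0]
def down(yaw):  # tool pointing down, tool y axis along world angle yaw
    y=np.array([np.cos(yaw),np.sin(yaw),0]); z=np.array([0,0,-1.]); x=np.cross(y,z)
    return Rn.from_matrix(np.c_[x,y,z]).as_quat(scalar_first=True)
E
python3 - <<'E'
from h import *
im=cv2.imread("pics/top0.png"); 
c=cv2.resize(im[115:245,330:470],None,fx=4,fy=4,interpolation=cv2.INTER_CUBIC)
d=cv2.resize(im[140:260,130:260],None,fx=4,fy=4,interpolation=cv2.INTER_CUBIC)
c=c[:480]; cv2.imwrite("pics/crop.png",np.hstack([c[:,:],d])[:, :800] if 0 else cv2.resize(np.hstack([c,d]),(800,355)))
g=im.min(2); mx=im.max(2)
m=g>200; m[:100]=0; m[:,:300]=0
dc=cont(m,(375,200)); P=onz("top",cv2.convexHull(dc)[:,0],0.065)[:,:2]
(cx,cy),r=cv2.minEnclosingCircle(P.astype(np.float32)); print("disc",cx,cy,r)
# mat: dark
m=(mx<35); m[:100]=0; mc=cont(m,(180,225)); P=onz("top",mc,0.004)[:,:2]
print("mat",cv2.minAreaRect((P*1000).astype(np.float32)))
for n,(u,v) in dict(mat=(180,225),bench=(260,200),disc=(375,205),knob=(446,198),tubetop=(403,172),barrel=(205,180),post=(401,138),base=(362,215)).items(): print(n,im[v,u])
E
```

```text
disc 0.5236055254936218 -0.2264811098575592 0.11740247905254364
mat ((534.3916625976562, 243.0609893798828), (24.31473159790039, 62.30952835083008), 33.89043426513672)
mat [47 47 48]
bench [119 114 113]
disc [246 247 246]
knob [37 33 34]
tubetop [44 44 43]
barrel [202 195 197]
post [238 240 238]
base [193 181 180]
```

View pics/crop.png

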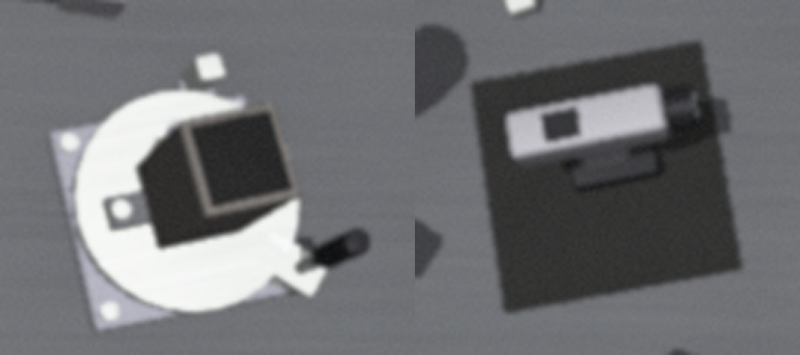

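```bash
python3 - <<'E'
from h import *
from scipy.optimize import least_squares
L=lambda a:np.array(a)/2.963+[330,115]; Rr=lambda a:(np.array(a)-[415,0])/2.963+[130,140]
deg=lambda v:np.degrees(np.arctan2(v[1],v[0]))
P=onz("top",L([(76,200),(170,90),(195,310),(140,295),(100,135),(240,103),(299,205),(85,240)]),.065)[:,:2]
f=least_squares(lambda q:np.hypot(*(P-q[:2]).T)-q[2],[.55,-.2,.1]).x; print("disc",f)
T=onz("top",L([(180,125),(270,107),(297,187),(210,214)]),.215)[:,:2]; print("tube",T.mean(0),np.linalg.norm(np.diff(T,axis=0),axis=1),[deg(v) for v in np.diff(T,axis=0)])
c=f[:2]; k=onz("top",L([(358,240)]),.195)[0,:2]; print("knob",k,np.hypot(*(k-c)),deg(k-c))
p=onz("top",L([(208,66)]),.062)[0,:2]; print("post",p,np.hypot(*(p-c)),"exp",np.hypot(116,52),deg(p-c),"yaw",deg(p-c)+np.degrees(np.arctan2(52,116)))
b=onz("top",L([(50,132),(97,329)]),.03)[:,:2]; print("base edge",np.hypot(*(b[1]-b[0])),"yaw",deg(b[0]-b[1]))
M=onz("top",Rr([(472,82),(700,42),(740,267),(505,311)]),.004)[:,:2]; print("mat",M.mean(0),np.linalg.norm(np.diff(M,axis=0),axis=1),deg(M[0]-M[3]))
B=onz("top",Rr([(506,113),(660,85),(668,133),(512,158)]),.150)[:,:2]; print("barrel",B.mean(0),np.linalg.norm(np.diff(B,axis=0),axis=1),deg(B[1]-B[0]),deg(B[2]-B[3]))
E
```

```text
disc [ 0.53376958 -0.21442284  0.09949501]
tube [ 0.5333516  -0.21178504] [0.07398205 0.06660535 0.07309134] [np.float64(-77.84072018943507), np.float64(-164.80613064068604), np.float64(107.64289072384686)]
knob [ 0.47294992 -0.30984503] 0.11315664178860674 -122.51239303602358
post [ 0.65695817 -0.23850113] 0.12551968643593167 exp 127.12198865656563 -11.059529635582601 yaw 13.086012324839052
base edge 0.18461732939286865 yaw 11.650655711373519
mat [0.49495569 0.31597565] [0.21644632 0.21474457 0.21639041] 11.075585224097638
barrel [0.51165008 0.31142522] [0.12878202 0.04105773 0.12915922] -78.8882819877885 -80.13373248890194
```

```bash
cat >> h.py <<'E'
C=np.array([.5335,-.2135]); Y0=np.radians(12.4); RK=.115
def kp(j,z=.146): a=Y0-3*np.pi/4+j; return np.array([*(C+RK*np.array([np.cos(a),np.sin(a)])),z]), a
E
python3 - <<'E'
from h import *
best=None
for s in (-1,1):
    qs=[bot.ik(kp(j)[0],down(kp(j)[1]+s*np.pi/2)) for j in np.linspace(0,1.6,5)]
    print(s,[None if q is None else np.round(q,2).tolist() for q in qs])
    if all(q is not None for q in qs):
        m=max(abs(q[5]) for q in qs)
        if best is None or m<best[0]: best=(m,s)
s=best[1]; print(best)
p,a=kp(0); o=down(a+s*np.pi/2)
bot.goto(p+[0,0,.13],o)
wp=pose_wrist(); im=bot.camera("wrist"); cv2.imwrite("pics/w1.png",im[:,:,::-1]); np.savez("w1.npz",R=wp[0],t=wp[1])
print(bot.read_state()["clock"],wp[1])
E
```

```text
-1 [[-0.3, 0.35, -0.25, 0.0, -0.97, -0.27], [-0.3, 0.42, -0.14, 0.0, -1.01, 0.13], [-0.28, 0.48, -0.04, 0.0, -1.05, 0.51], [-0.23, 0.52, 0.04, 0.0, -1.08, 0.86], [-0.17, 0.55, 0.08, 0.0, -1.1, 1.2]]
1 [[-0.3, 0.35, -0.25, 0.0, -0.97, 2.87], [-0.3, 0.42, -0.14, 0.0, -1.01, -3.01], [-0.28, 0.48, -0.04, 0.0, -1.05, -2.63], [-0.23, 0.52, 0.04, 0.0, -1.08, -2.28], [-0.17, 0.55, 0.08, 0.0, -1.1, -1.94]]
(np.float64(1.2038985282321333), -1)
1.6417 [ 0.47103114 -0.31102292  0.27577624]
```

View pics/w1.png

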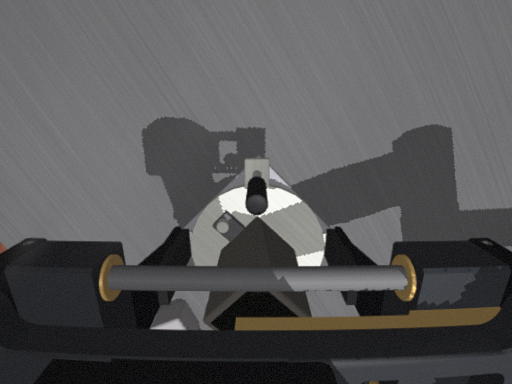

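The wrist view has the knob top at (257,203), midway between the fingers, with the tube behind it at (255,260). Next I check its position, then grip and turn.

```bash
python3 - <<'E'
from h import *
d=np.load("w1.npz"); k=onz("wrist",[(257,203)],.195,(d["R"],d["t"]))[0]; p,a=kp(0)
print("knob",k,"exp",p, "r",np.hypot(*(k[:2]-C)))
assert np.hypot(*(k-p)[:2])<.015
bot.move_straight(p,v=.12)
bot.close_gripper(8); s=bot.read_state(); print(s["opening"],s["finger_force"],s["contact_force"])
assert .015<s["opening"]<.03
for j in np.radians(np.arange(8,100,4 if 0 else 8)):
    j=min(j,1.571); p,a=kp(j); bot.move_straight(p,down(a-np.pi/2),v=.08)
    s=bot.read_state(); print(round(j,2),np.round(s["contact_force"],1),np.round(s["opening"],4),np.round(s["ee_pos"]-p,4))
    if np.linalg.norm(s["contact_force"])>45: break
    if j==1.571: break
print(s["clock"])
E
```

```text
knob [ 0.47160276 -0.30917275  0.195     ] exp [ 0.47154136 -0.31038203  0.146     ] r 0.11394973749161809
0.022074725056086715 8.000071045244113 [ 0.78874774 -1.04198085 -0.50230006]
0.14 [ 1.5 -1.3  0.3] 0.0217 [ 0.0003 -0.0001  0.    ]
0.28 [ 0.6 -1.  -0.4] 0.0217 [-0.      0.0001  0.    ]
0.42 [ 1.2 -0.1 -0.3] 0.0219 [-0.0002  0.0002  0.    ]
0.56 [ 0.4 -0.2 -0.7] 0.0218 [-0.0002  0.0001  0.    ]
0.7 [ 0.9  0.4 -0.2] 0.0217 [-0.0002  0.0001 -0.    ]
0.84 [ 1.8 -0.6  0.1] 0.0217 [-0.0001  0.     -0.    ]
0.98 [ 1.3 -0.5 -0. ] 0.0218 [-0.  0. -0.]
1.12 [ 0.8 -1.4 -0.6] 0.0216 [ 0.0001 -0.     -0.    ]
1.26 [ 0.9 -0.9 -0.1] 0.0218 [ 0.0001  0.     -0.    ]
1.4 [ 2.5 -0.9 -1. ] 0.0218 [ 0.0001  0.0001 -0.    ]
1.54 [ 2.9 -0.8 -1.4] 0.0217 [0.0001 0.0001 0.    ]
1.57 [ 2.4 -0.6 -1.8] 0.0216 [-0.     -0.0002  0.    ]
8.0417
```

Tracking was smooth. I advance in small steps until the stop pushes back, then release.

```bash
python3 - <<'E'
from h import *
for j in 1.571+np.arange(.01,.12,.01):
    p,a=kp(j); bot.move_straight(p,down(a-np.pi/2),v=.03)
    s=bot.read_state(); f=s["contact_force"]; t=f[:2]@[-np.sin(a),np.cos(a)]
    print(round(j,3),np.round(f,1),round(t,1),np.round(s["opening"],4))
    if t<-12: break
bot.wait(.6); bot.gripper_open(); bot.wait(.4)
p,_=pose_wrist()[1],0
bot.move_straight(p+[0,0,.15],v=.2)
print(bot.read_state()["clock"], bot.read_state()["contact_force"])
wp=pose_wrist(); im=bot.camera("wrist"); np.savez("w2.npz",R=wp[0],t=wp[1]); cv2.imwrite("pics/w2.png",im[:,:,::-1])
# to thermometer, look
q=down(np.radians(10.5)); T=np.array([.5116,.3114])
cand=[(bot.ik([*T,.29],down(np.radians(10.5)+k*np.pi)),k) for k in (0,1)]; print(cand)
k=min([c for c in cand if c[0] is not None],key=lambda c:abs(c[0][5]))[1]
bot.goto([*T,.29],down(np.radians(10.5)+k*np.pi))
wp=pose_wrist(); im=bot.camera("wrist"); np.savez("w3.npz",R=wp[0],t=wp[1]); cv2.imwrite("pics/w3.png",im[:,:,::-1])
top=bot.camera("top"); cv2.imwrite("pics/top1.png",top[:,:,::-1])
cv2.imwrite("pics/v3.png",np.hstack([im[:,:,::-1],cv2.resize(top[110:250,330:470,::-1],(384,384))])[:, :896][:, ::1] if 0 else cv2.resize(np.hstack([im[:,:,::-1],cv2.resize(top[110:250,330:470,::-1],(288,384))]),(800,384)))
print(wp[1],bot.read_state()["clock"])
E
```

```text
1.581 [ 0.2 -4.4 -1.3] -3.6 0.0214
1.591 [-0.3 -8.  -2.1] -7.0 0.0217
1.601 [ -1.4 -10.6  -1.4] -9.8 0.0221
1.611 [ -2.9 -12.7  -2.8] -12.4 0.0221
12.1917 [-0.61313381 -0.49820721 -0.54419273]
[(array([ 0.81686194,  0.30247706,  0.05483165,  0.        , -1.32315092,
        2.50799029]), 0), (array([ 0.81686194,  0.30247706,  0.05483165,  0.        , -1.32315092,
       -0.63360237]), 1)]
[0.51194419 0.31091691 0.28994463] 14.475
```

View pics/v3.png

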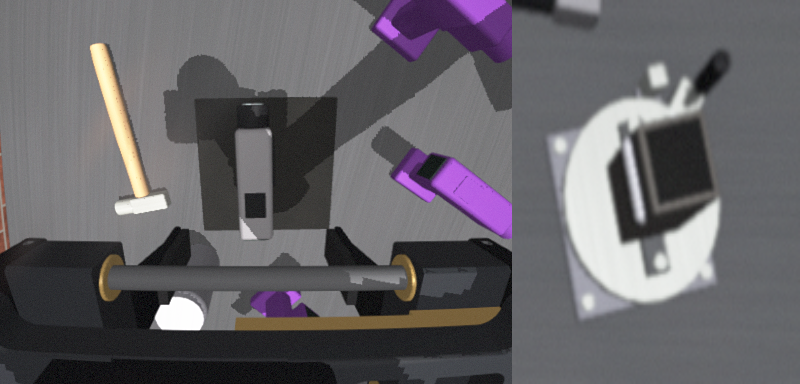

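The wrist view shows the barrel top at u 237–272, rows 129–240, pointing straight up the image, between the fingers. The top crop shows the bead at about (633,172) on the tube face towards the mat, and the knob near the post, so the table is at its stop.

```bash
python3 - <<'E'
from h import *
deg=lambda v:np.degrees(np.arctan2(v[1],v[0]))
d=np.load("w3.npz"); P=onz("wrist",[(237,129),(271,129),(273,238),(240,240)],.152,(d["R"],d["t"]))[:,:2]
print(P, np.linalg.norm(np.diff(P,axis=0),axis=1), deg(P[0]-P[3]),deg(P[1]-P[2]))
f=(P[0]+P[1])/2; r=(P[2]+P[3])/2; u=(f-r)/np.hypot(*(f-r)); print("axis",deg(u),"origin",f-.055*u,r+.075*u)
im=cv2.imread("pics/top1.png"); v=im.min(2).copy(); m=np.zeros_like(v); m[150:195,378:400]=1
print(onz("top",[(388.8,172.7)],.175), "pred",C+.047*np.array([-np.sin(Y0),np.cos(Y0)]))
im=cv2.imread("pics/w3.png")[120:250,220:290]; cv2.imwrite("pics/c3.png",cv2.resize(im,None,fx=4,fy=4,interpolation=cv2.INTER_CUBIC))
E
```

```text
[[0.54430242 0.25530337]
 [0.50926437 0.24882037]
 [0.48232967 0.37131566]
 [0.52014641 0.38098058]] [0.03563277 0.12542159 0.03903226] -79.12004815893974 -77.59894288155697
axis -78.36716766302371 origin [0.51569324 0.30593217] [0.51636098 0.30268863]
[[ 0.53193786 -0.17122294  0.175     ]] pred [ 0.52340744 -0.1675964 ]
```

View pics/c3.png

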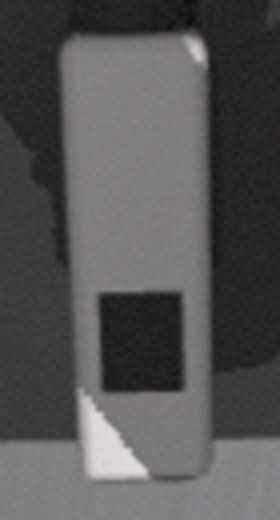

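```bash
python3 - <<'E'
from h import *
s=bot.camera("side")[:,:,::-1]; cv2.imwrite("pics/side1.png",s)
t=cv2.imread("pics/top1.png")
a=cv2.resize(s[110:200,270:360],(400,400),interpolation=cv2.INTER_CUBIC); b=cv2.resize(t[140:210,360:430],(400,400),interpolation=cv2.INTER_CUBIC)
cv2.imwrite("pics/c4.png",np.hstack([a,b]))
E
```

```text
(no output)
```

View pics/c4.png

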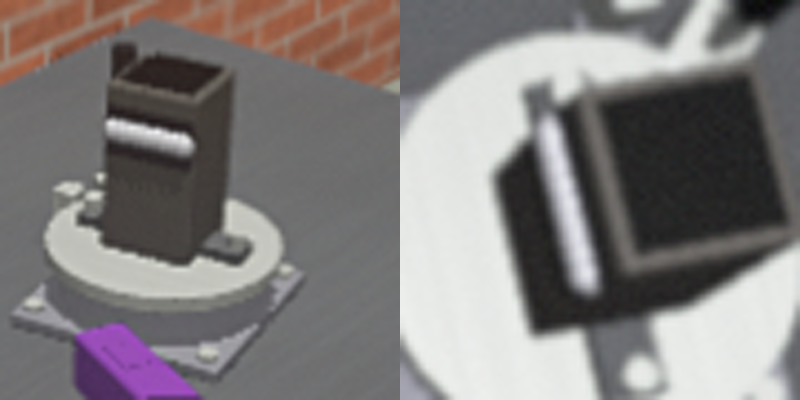

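The side crop has the bead centre at (149,138), on the face towards the mat. In the top crop the bead runs from (545,118) to (590,292). I triangulate its middle and grasp the thermometer.

```bash
python3 - <<'E'
from h import *
deg=lambda v:np.degrees(np.arctan2(v[1],v[0]))
tu=lambda x,y:(360+(x-400)*.175,140+y*.175)
o1,d1=rays("side",[(303.5,141.05)]); o2,d2=rays("top",[tu(567,205)])
A=np.c_[d1[0],-d2[0]]; x=np.linalg.lstsq(A,o2-o1,rcond=None)[0]
print("weld",o1+x[0]*d1[0],o2+x[1]*d2[0])
e=onz("top",[tu(545,118),tu(590,292)],.175)[:,:2]; print(np.hypot(*(e[0]-e[1])),deg(e[0]-e[1]),e.mean(0))
O=np.array([.514,.307]); q=down(np.radians(11.6)+np.pi)
bot.goto([*O,.24],q); bot.move_straight([*O,.110],v=.12); bot.close_gripper(30)
s=bot.read_state(); print(s["opening"],s["finger_force"],s["contact_force"],s["ee_pos"],s["clock"])
E
```

```text
weld [ 0.52358275 -0.17275456  0.17396247] [ 0.52440275 -0.17217827  0.17399081]
0.07594209247562253 11.840940207257333 [ 0.52440794 -0.17208225]
0.03973163364166673 29.94095064466819 [0.59870636 0.05699429 0.01126351] [0.51422959 0.30716092 0.11004394] 16.9167
```

```bash
python3 - <<'E'
from h import *
bot.close_gripper(50); p0=pose_wrist()[1]
bot.move_straight(p0+[0,0,.07],v=.08)
W=np.array([.524,-.170]); a=np.radians(102); O=W+.18*np.array([np.cos(a),np.sin(a)])
off=p0-[.514,.307,.110]
q=down(np.radians(12)+np.pi); t=np.array([*O,.156])
print(t)
bot.move_straight(t+[0,0,.03],q,v=.15); bot.move_straight(t,v=.08)
bot.wait(2.5); s=bot.read_state(); print(s["opening"],s["finger_force"],s["contact_force"],s["wrist_torque"],s["ee_pos"],s["clock"])
si=bot.camera("side")[:,:,::-1]; tp=bot.camera("top")[:,:,::-1]; cv2.imwrite("pics/s5.png",si); cv2.imwrite("pics/t5.png",tp)
cv2.imwrite("pics/c5.png",np.hstack([cv2.resize(si[80:280,180:380],(400,400)),cv2.resize(tp[100:300,250:450],(400,400))]))
E
```

```text
[0.4865759  0.00606657 0.156     ]
0.039844064666030465 49.93233160930686 [ 0.17766277 -0.56029196 -4.49088324] [ 0.02873429  0.16817768 -0.03359662] [0.48657431 0.00607222 0.15599158] 23.35
```

View pics/c5.png

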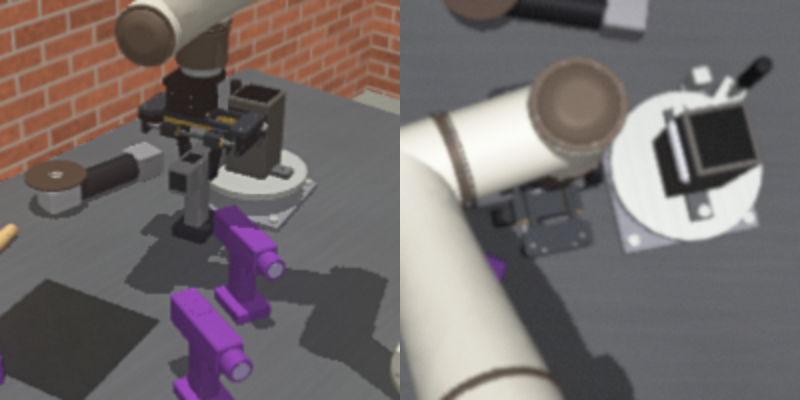

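```bash
python3 - <<'E'
from h import *
R,t=pose_wrist(); im=bot.camera("wrist")[:,:,::-1].copy(); p=bot.camera_params("wrist"); T=p["T_tool_cam"]
K=np.array([[p["fx"],0,p["cx"]],[0,p["fy"],p["cy"]],[0,0,1.]]); Ti=np.linalg.inv(T)
g=bot.grip_point_offset
x=R.T@np.array([np.sin(np.radians(12)),-np.cos(np.radians(12)),0]); print("nozzle dir in tool",x)
pts=[[x[0]*a,b,g-c] for a,b,c in [(55,-20,23),(55,20,23),(80,0,0),(80,0,16),(35,-30,-125),(35,30,-125)] for a,b,c in [(a/1000,b/1000,c/1000)]]
uv=cv2.projectPoints(np.array(pts),cv2.Rodrigues(Ti[:3,:3])[0],Ti[:3,3],K,np.array([p["k1"],0,0,0.]))[0][:,0]; print(uv.round(1).tolist())
c=im[80:300,150:370]; c=cv2.resize(c,None,fx=2.7,fy=2.7,interpolation=cv2.INTER_CUBIC)
for u,v in uv: cv2.circle(c,(int((u-150)*2.7),int((v-80)*2.7)),3,(0,0,255),-1)
cv2.imwrite("pics/c6.png",c)
E
```

```text
nozzle dir in tool [ 1.00000000e+00 -2.28529358e-05  3.17771013e-06]
[[212.6, 169.5], [304.2, 169.5], [258.3, 109.8], [258.4, 109.8], [226.7, 158.2], [288.9, 158.3]]
```

View pics/c6.png

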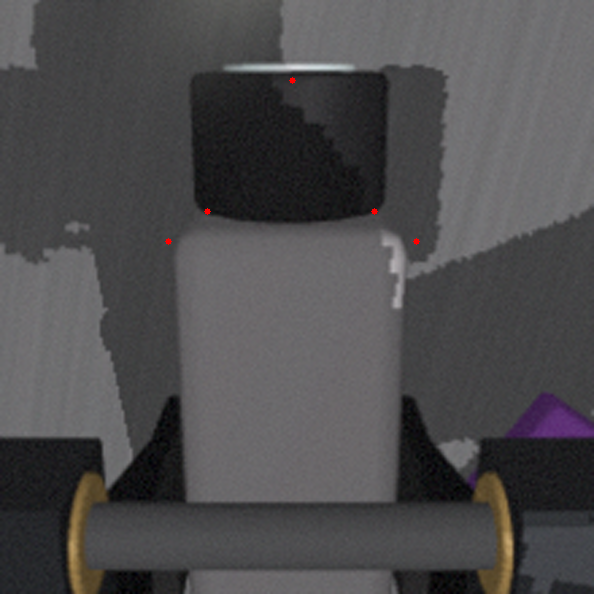

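```bash
python3 - <<'E'
from h import *
wp=pose_wrist(); print(wp[1])
im=cv2.imread("pics/c6.png") 
for w in (.0387,.040):
    P=[]
    for (l,r,y) in [(177,404,260),(180,402,350),(183,400,430),(186,397,495)]:
        o,d=rays("wrist",[(150+l/2.7,80+y/2.7),(150+r/2.7,80+y/2.7)],wp)
        s=w/np.linalg.norm(d[1]-d[0]); P.append(o+s*d.mean(0))
    P=np.array(P); ax=np.array([np.sin(np.radians(12)),-np.cos(np.radians(12)),0]); s=(P-wp[1])@ax
    print(w,np.c_[s,P[:,2]].round(4).tolist(),"pitch",np.polyfit(s,P[:,2],1))
s=bot.camera("side")[:,:,::-1]
p=bot.camera_params("side"); K=np.array([[p["fx"],0,p["cx"]],[0,p["fy"],p["cy"]],[0,0,1.]])
O=np.array([.4866,.0061,.05]); n=np.array([np.sin(np.radians(12)),-np.cos(np.radians(12)),0]); l=np.array([np.cos(np.radians(12)),np.sin(np.radians(12)),0])
for nm,a,b,c in [("reartopL",-75,20,148),("reartopR",-75,-20,148),("rearbotL",-75,20,102),("rearbotR",-75,-20,102),("footrearL",-45,30,0),("footrearR",-45,-30,0),("footfrontR",35,-30,0)]:
    X=O+n*a/1000+l*b/1000+np.array([0,0,c/1000]); uv=cv2.projectPoints(X[None],cv2.Rodrigues(np.array(p["R"]))[0],np.array(p["t"]),K,np.array([p["k1"],0,0,0.]))[0][0,0]
    print(nm,((uv-[180,80])*2).round(0), ((uv-[255,140])*7).round(0))
cv2.imwrite("pics/c7.png",cv2.resize(s[140:210,255:300],None,fx=7,fy=7,interpolation=cv2.INTER_CUBIC))
E
```

```text
[0.48656604 0.00604782 0.15599539]
0.0387 [[0.0506, 0.192], [0.035, 0.1938], [0.0203, 0.1953], [0.0073, 0.1957]] pitch [-0.08747949  0.19668361]
0.04 [[0.0496, 0.1878], [0.0334, 0.1897], [0.0183, 0.1912], [0.0049, 0.1916]] pitch [-0.08747949  0.19239844]
reartopL [165. 167.] [ 51. 164.]
reartopR [187. 173.] [131. 185.]
rearbotL [165. 193.] [ 51. 254.]
rearbotR [187. 199.] [130. 276.]
footrearL [169. 236.] [ 65. 408.]
footrearR [200. 246.] [176. 442.]
footfrontR [222. 224.] [253. 363.]
```

View pics/c7.png

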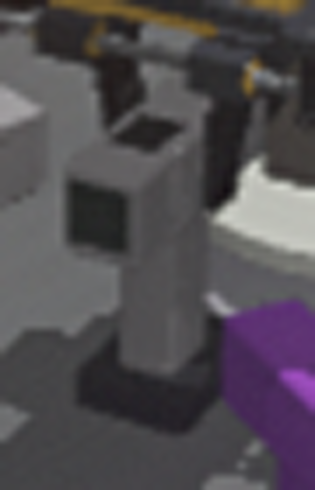

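The side crop shows the pistol upright, with rear face and foot within about 1.5 px of prediction, roughly 4 mm further forward. The wrist view hints at a slight nose-down tilt, so I hold again 6 mm higher and then put it back.

```bash
python3 - <<'E'
from h import *
t=pose_wrist()[1]
bot.move_straight(t+[0,0,.006],v=.03); bot.wait(2.2)
bot.move_straight(t+[0,0,.03],v=.08)
M=np.array([.497,.312]); q=down(np.radians(11.6)+np.pi)
bot.move_straight([*M,.18],q,v=.15)
bot.move_straight([*M,.120],v=.08); bot.wait(.3); f0=bot.read_state()["contact_force"][2]
for z in np.arange(.118,.1055,-.001):
    bot.move_straight([*M,z],v=.02); f=bot.read_state()["contact_force"][2]
    print(round(z,3),round(f-f0,1),end="; ")
    if f-f0>4: break
bot.wait(.3); bot.close_gripper(5); bot.wait(.3)
print(bot.read_state()["contact_force"])
bot.gripper_open(); bot.wait(.3)
bot.move_straight([*M,.26],v=.12); bot.wait(.3)
s=bot.read_state(); print(s["contact_force"],s["clock"])
w=bot.camera("wrist")[:,:,::-1]
wp=pose_wrist(); np.savez("w8.npz",R=wp[0],t=wp[1]); 
bot.goto([.45,.0,.40],q); tp=bot.camera("top")[:,:,::-1]; si=bot.camera("side")[:,:,::-1]
cv2.imwrite("pics/c8.png",np.hstack([cv2.resize(si[150:350,80:280],(400,400)),cv2.resize(tp[100:300,100:300],(400,400))]))
cv2.imwrite("pics/w8.png",w); cv2.imwrite("pics/s8.png",si); cv2.imwrite("pics/t8.png",tp); print(bot.read_state()["clock"])
E
```

```text
0.118 -0.1; 0.117 -1.3; 0.116 0.0; 0.115 0.0; 0.114 0.8; 0.113 -0.2; 0.112 -0.1; 0.111 1.6; 0.11 -0.0; 0.109 7.5; [-1.5512499  -0.83495706  6.03619642]
[-0.37995849  0.08915582 -0.29521559] 36.2917
37.7417
```

View pics/c8.png

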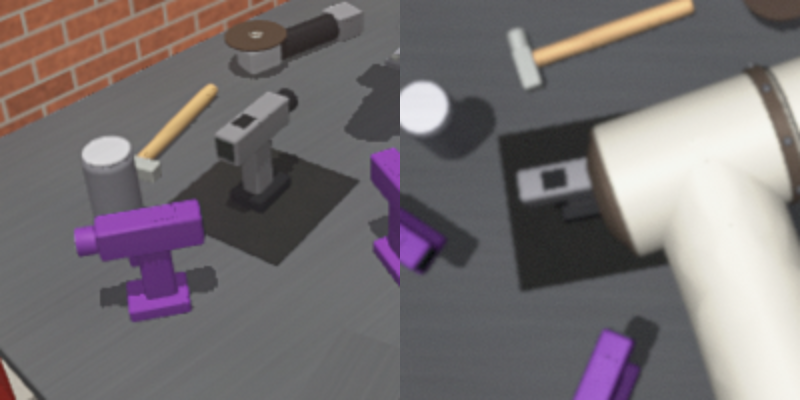

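The thermometer stands upright on the mat, at about (262,150) in the side crop, and the bystanders have not moved. It touched down at the grasp height, so it had not slipped in the grip.

```bash
python3 -c "
from rig import bot
bot.wait(.3); print(bot.job_done())"
```

```text
the job is handed in; nothing more can be done
None
```

I handed the job in after turning the table to its stop, holding the thermometer about 100 mm from the bead, and standing it back upright on its mat. The simulator accepted the hand-in but gave no verdict.

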